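# Catch the kindling and hold the stove hatch open for loading

### The job

I am about to load the comal stove: hold the orange bowl under the kindling chute, pushing the yellow paddle with the bowl's rim so that all three wood chunks slide into it, and set the bowl with the chunks upright on the middle of the blue tile and let go of it. Then lift the stove's sprung hatch by its bar past its balance point (into the red of the gauge) and ease it back to just below the balance point (the green stretch), and finish still holding it there, without letting go, so that I can reach in. Leave the other things on the worktop where they are.

Things in the scene. Friction and masses are not known exactly. Their poses are not given: they have to be found in the camera images.
- bowl: Orange plastic bowl, round, loose, 160 mm across the rim, 60 mm high, wall 4 mm, its upper 30 mm almost upright, flat foot 84 mm across, about 130 g. Origin: centre of its underside. Its rim is strong enough to be pinched from above.
- bowl_rim (a point): Centre of the bowl's mouth, at rim height (60 mm above its underside).
- tile: Blue glazed tile lying fixed on the worktop, 170 x 170 mm, 12 mm thick. Origin: centre of its underside. The bowl is to stand on it.
- chute: Fixed aluminium chute on a wooden foot: a channel 46 mm wide inside, side walls 39 mm, slippery, sloping down at 40 degrees to its lip, which faces the robot. Origin: on the worktop straight below the lip. x points level from the lip in under the chute (away from the robot), y left, z up. Below the lip is free room; the foot (14 mm high) begins 35 mm behind the lip, the first post 80 mm behind.
- chute_lip (a point): Middle of the lip (lower end of the channel floor), 165 mm above the worktop; the gate turns about the level line through it along chute y. When fully open the gate's plate lies down as a ramp, its tip about 35 mm in front of the lip and 25 mm below it; the chunks slide over it and drop off there.
- gate (a joint): Yellow sprung gate, rad: 0 = shut, 1.4 = fully open (stop). A 40 mm plate across the lip holds back the chunks; rigidly joined to it a paddle, 80 mm wide, hangs 105 mm from the lip, leaning 42 degrees from vertical to chute -x when shut. Push it to chute +x (about 3 N) with the bowl's rim about 45 mm below the lip, to 35 mm behind the lip, to open it fully; it springs shut when let go.
- chunk0: Wood chunk, 34 x 30 x 28 mm, about 20 g, loose, first in the chute behind the gate. Origin: its centre.
- chunk1: Wood chunk, 32 x 32 x 26 mm, about 20 g, loose, second in the chute. Origin: its centre.
- chunk2: Wood chunk, 34 x 28 x 30 mm, about 20 g, loose, third in the chute. Origin: its centre.
- stove: Fixed green steel stove, 250 mm wide, 120 mm high, reaching from 100 mm before its origin to 320 mm behind, a clay comal fixed on its rear. Origin: on the worktop below the middle of the hatch; x points away from the robot, y left, z up. Along the left edge a thin upright gauge arc, radius 150 mm about the hinge: dark below hatch angle 0.77 rad, green 0.78 to 0.97, red above 0.99.
- hatch (a joint): Angle of the stove's hatch, rad: 0 = shut (level), grows as the front edge rises, stop at 1.5. Steel plate 180 x 220 mm, 0.85 kg, hinged at its far edge, with a helper spring. Balance point at 1.0: below it the hatch falls shut by itself, above it the spring throws it open. Lifting at the bar takes about 1 N at first; 0.15 rad below balance it still presses down with about 0.3 N.
- hatch_bar (a point): Middle of the black round bar (12 mm thick, 110 mm long, along stove y) by which the hatch is lifted, on two arms, 45 mm clear of the hatch's front edge, 230 mm from the hinge line and 124 mm up when shut. It can be pinched from above, one finger on each side, and turns between the pads as the hatch rises.
- hatch_hinge (a point): Middle of the hatch's hinge line (along stove y), 90 mm behind the stove's origin and 122 mm above the worktop.
- slide_box: Wooden box with a sliding lid, 170 x 100 x 72 mm. Bystander. Origin: centre of its underside.
- squeezer: Aluminium lime squeezer lying flat, 225 mm long, 40 mm high, handles towards its -x. Bystander. Origin: underside of its round cup.
- tongs: Stainless tongs lying flat, about 250 mm long along x, 15 mm high. Bystander. Origin: underside of the middle.
- rolling_pin: Short wooden rolling pin, 240 mm long along x, 44 mm thick. Bystander. Origin: underside of the middle.
Mind the look-alikes: they are no part of the job. What is meant by the bowl is not grey, turquoise or white, and is the larger of those in its own colour.

How it is judged:
On the way, in this order (a step that is already met when the one before it is completed fails the run):
1. the bowl is held up by the fingers, clear of the worktop, with all three chunks in it (horizontal distance between each of chunk0, chunk1, chunk2 and bowl_rim below 0.07 m and z of chunk0 in the frame of bowl between 0 and 0.065 m and z of chunk1 in the frame of bowl between 0 and 0.065 m and z of chunk2 in the frame of bowl between 0 and 0.065 m and height (world z) of bowl above 0.02 m and contact force between the fingers and bowl above 0.5 N), for 0.2 s.
2. the bowl stands upright on the tile with the chunks in it, let go, and the hatch is still shut (horizontal distance between each of chunk0, chunk1, chunk2 and bowl_rim below 0.07 m and z of chunk0 in the frame of bowl between 0 and 0.065 m and z of chunk1 in the frame of bowl between 0 and 0.065 m and z of chunk2 in the frame of bowl between 0 and 0.065 m and horizontal distance between bowl and tile below 0.04 m and height (world z) of bowl between 0.008 and 0.018 m and angle between bowl's own z axis and vertical below 0.12 rad and contact force between the fingers and bowl below 0.05 N and value of joint hatch below 0.15 rad), for 0.2 s.
3. the hatch has been raised past its balance point (value of joint hatch above 1.03 rad), for 0.1 s.
At the end, for the whole second after the job is handed in: The hatch rests in the robot's fingers (contact over 0.03 N) and is still, between 0.76 and 0.985 rad (balance point 1.0); the bowl stands at rest, let go and upright (within 0.12 rad), its middle within 40 mm of the tile's middle, with all three chunks in it (horizontal distance between each of chunk0, chunk1, chunk2 and bowl_rim below 0.07 m and z of chunk0 in the frame of bowl between 0 and 0.065 m and z of chunk1 in the frame of bowl between 0 and 0.065 m and z of chunk2 in the frame of bowl between 0 and 0.065 m and horizontal distance between bowl and tile below 0.04 m and height (world z) of bowl between 0.008 and 0.018 m and angle between bowl's own z axis and vertical below 0.12 rad and contact force between the fingers and bowl below 0.05 N and linear speed of bowl below 0.02 m/s and value of joint hatch between 0.76 and 0.985 rad and velocity of joint hatch between -0.05 and 0.05 rad/s and contact force between the fingers and stove above 0.03 N); the arm keeps its last pose, push and grip.
It fails at once if one of the other things (sliding-lid box, squeezer, tongs, rolling pin) is shifted by more than 30 mm (distance of any of slide_box, squeezer, tongs, rolling_pin from where it was at the start of the episode above 0.03 m).
It also fails if it takes over 67 s, if anything falls off the work surface, if the arm or the gripper's body presses on something with over 40 N, if the wrist force passes 120 N, or if a joint passes its speed limit or range.

### The arm

A 6-joint arm with a two-finger parallel gripper is mounted at the origin on the work surface. World frame = base frame: x ahead of the robot, y to its left, z up, the work surface at z = 0. Lengths are in m, angles in rad, forces in N, time in s.
With the tool pointing down it reaches from about 0.275 to 0.85 m from the base axis. Payload 5.2 kg.
Tool frame: the origin (TCP) lies on the centre line of the jaws, within the pads' length; the fingertips stand 17 mm ahead of it and the grasp point (between the pads) lies 2 mm behind it; z points along the fingers, y is the line along which they close (so a half turn about z gives the same grasp; the last joint's range is limited). The gripper opens to 85 mm and grips with 20 to 120 N. Pads are 22 mm wide; open, the fingers measure 114 mm over their backs; the gripper's body (76 mm by 85 mm) begins 54 mm behind the grasp point. The pads swing forward as they close: fully open they stand 13 mm farther back than shut.
Start: joints at [-1.438, 0.259, 1.535, -0, 1.348, -0.203], TCP at [0.181, -0.519, 0.248] pointing down, gripper open.
Joint ranges: [-3.14, 3.14], [-0.91, 2.08], [0.19, 2.58], [-1.22, 4.36], [0.22, 2.71], [-3.12, 3.12]. Speed limits (rad/s): [2.57, 2.57, 3.14, 3.14, 3.14, 3.14].

### API

Orientations are given as a rotation vector (axis times angle).
In Python, from bench import bot gives the robot as it stands.
- The arm moves only by the tool carry_out, never from a script. Its argument "targets" is text: rows parted by semicolons, each of 4 numbers parted by spaces: the shift along the tool's x, y, z in mm, then the turn about the tool's z in degrees. A call has 1 to 12 rows; each row is the pose to reach, as a shift and turn from the pose commanded when the call began, along the tool's axes at that moment; what a row does not reach only later rows make up. A row lasts 1/8 s, in which the tool goes at most 62.5 mm and 10.7 degrees, less where a joint would pass 70% of its speed; a pose out of reach is approached as far as the arm can. A call with a gripper value outside its range is refused whole. "grip" is the closure, from -1 (fully open) to 1 (shut), set as the call begins (left out, the last holds). The fingers move at their own pace and stop on an object; "force" is the grip in N (left out, the last holds). Time passes only in rows, so rows that repeat a pose let the fingers close. It gives the time, the measured TCP pose, the force, the opening and the grip force at its end, in the units of the state.
- bot.observe(): the state, without advancing time (a new reading comes with each control period).
- bot.read_camera(name): name is "side" or "top"; returns the picture (420x560x3 uint8, red, green, blue); there is no depth.
- bot.get_calibration(name): a dict with "fov_y" (degrees; the focal length in pixels is half the picture's height over the tangent of half this angle, whatever the lens; pixels are square), "cx", "cy" (the principal point, pixels), "origin" and "attitude" of the camera in the world. Camera axes: x right, y down, z forward; pixel columns grow to the right and rows downward; lengths in m; the calibration is good to about 2 mm. A picture is of the moment at which its call begins. get_calibration takes no time and is no camera call.
- bot.job_done(): hands the job in; it is judged then, once.
The state is a dict: "time_s": time; "joints": joint angles; "qvel": joint speeds; "joint_torque": joint torques, N m; "tool_pos": TCP position; "eef_rot": TCP orientation; "ft_force": force on the tool from outside, world axes, zero at the start; "ft_torque": the same for the moment, N m; "gripper_width": opening from 0.0 (shut) to 1.0 (fully open); "grasp_force": force on a finger pad.
Only numpy, scipy, OpenCV 4.12 (cv2) and the standard library are available. Lean on these libraries where they do the work, as an engineer would, in place of code of your own. Each camera call takes 0.05 s, during which the arm holds its last target. There are 200 camera calls.

## Working session

There is one attempt and no reset: what is moved stays moved. The work goes in short steps, Python scripts to look and compute and a tool call to move; the robot and the scene stay as the last step left them, time stands still between calls to the robot, and variables do not carry over. Pictures are saved under pics/ and viewed, at most 10 in all, crops included, and the job is handed in when it is done.

Besides the shell and the picture viewer there is one more tool, called after ">>>" by a JSON object that holds its "fn" and its "kwargs". carry_out: Moves the arm, as the interface text tells. Its arguments: {"type":"object","properties":{"targets":{"type":"string"},"grip":{"type":"number"},"force":{"type":"number"}},"required":["targets"]}

```bash
mkdir -p pics; ls; python3 - <<'E'
from bench import bot
import cv2
s=bot.observe();print(s)
for n in("top","side"):
    im=bot.read_camera(n);cv2.imwrite(f"pics/{n}0.png",im[:,:,::-1]);print(n,bot.get_calibration(n))
E
```

```text
pics
{'time_s': 0.0, 'joints': array([-1.43784108e+00,  2.59324601e-01,  1.53609862e+00,  3.12569442e-05,
        1.34798349e+00, -2.02807680e-01]), 'qvel': array([-0.00087135, -0.00068462,  0.00083407, -0.0005807 , -0.00082781,
       -0.00085113]), 'joint_torque': array([-7.59138711e-04, -4.46039343e+01, -2.90571195e+01, -4.00808121e-04,
        1.16821483e-02, -1.43675697e-05]), 'tool_pos': array([ 0.18118012, -0.51877497,  0.24747833]), 'eef_rot': array([-3.09564032e+00, -5.24627718e-01, -1.47263196e-04]), 'ft_force': array([ 0.43026374, -0.74741838, -0.00472462]), 'ft_torque': array([ 0.04436736, -0.05024682,  0.03196573]), 'grasp_force': 0.0, 'gripper_width': 1.0010290361966567}
top {'fov_y': 55.43284366254489, 'cx': 279.28304841082064, 'cy': 207.57928510724082, 'origin': array([0.37597934, 0.04839428, 1.41416628]), 'attitude': array([-2.13270208,  2.1752885 , -0.09704881])}
side {'fov_y': 42.542037522731206, 'cx': 277.21490335372073, 'cy': 215.60617379867685, 'origin': array([-0.61206671,  1.43576612,  1.19145387]), 'attitude': array([-0.8395135 ,  2.30287358, -1.33715018])}
```

View pics/top0.png

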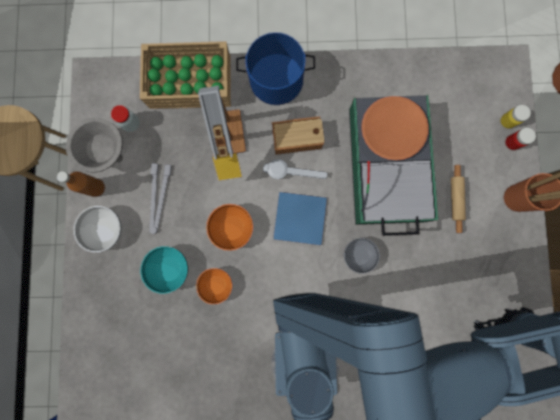

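View pics/side0.png

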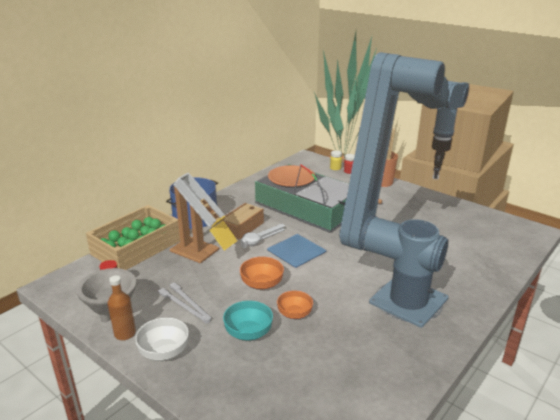

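Candidates: orange bowls at top-view (230,227) and (214,286), grey (97,146)/(362,255), turquoise (164,270), white (97,229). The larger orange one at (230,227) fits. I'll confirm it in an enlarged crop and measure.

```bash
cat > h.py <<'E'
import numpy as np,cv2
from scipy.spatial.transform import Rotation as R
from bench import bot
def cam(n):
    c=bot.get_calibration(n);f=210/np.tan(np.radians(c["fov_y"]/2))
    return c,f,R.from_rotvec(c["attitude"]).as_matrix()
def cast(n,uv,z):
    c,f,M=cam(n);uv=np.atleast_2d(np.asarray(uv,float))
    d=np.c_[(uv[:,0]-c["cx"])/f,(uv[:,1]-c["cy"])/f,np.ones(len(uv))]@M.T
    o=np.asarray(c["origin"]);return o+d*((z-o[2])/d[:,2])[:,None]
def proj(n,P):
    c,f,M=cam(n);q=(np.atleast_2d(P)-c["origin"])@M
    return np.c_[c["cx"]+f*q[:,0]/q[:,2],c["cy"]+f*q[:,1]/q[:,2]]
def blobs(im,lo,hi,amin=100):
    m=cv2.inRange(cv2.cvtColor(im,cv2.COLOR_RGB2HSV),lo,hi)
    cs,_=cv2.findContours(m,cv2.RETR_EXTERNAL,cv2.CHAIN_APPROX_NONE)
    return sorted([c[:,0,:] for c in cs if cv2.contourArea(c)>amin],key=lambda c:-cv2.contourArea(c))
E
python3 - <<'E'
from h import *
top=cv2.imread("pics/top0.png")[:,:,::-1];side=cv2.imread("pics/side0.png")[:,:,::-1]
for c in blobs(top,(5,150,100),(16,255,255),300):
    p=cast("top",c,0.06);(x,y),r=cv2.minEnclosingCircle(p[:,:2].astype(np.float32));print("orange",c.mean(0),x,y,r)
for c in blobs(top,(100,100,60),(115,255,255),800):
    r=cv2.minAreaRect(cast("top",c,0.012)[:,:2].astype(np.float32)*1000);print("blue",c.mean(0),r)
for n,im in(("top",top),("side",side)):
  for c in blobs(im,(20,150,100),(32,255,255),60):
    r=cv2.minAreaRect(c);print(n,"yellow",r,cv2.boxPoints(r).round(1).tolist())
for c in blobs(top,(0,0,0),(180,255,45),60):
    r=cv2.minAreaRect(c.astype(np.float32));print("dark",r)
def crop(im,x,y,w,h,k):return cv2.resize(im[y:y+h,x:x+w],None,fx=k,fy=k,interpolation=cv2.INTER_CUBIC)
a=crop(top,140,80,200,230,2.6);b=crop(side,150,160,100,220,2.6)
g=np.hstack([a,b]);print(g.shape);cv2.imwrite("pics/crop1.png",g[:,:,::-1])
cv2.imwrite("pics/crop2.png",crop(top,340,80,140,170,3.5)[:,:,::-1])
E
```

```text
orange [229.49206349 226.85714286] 0.46546441316604614 0.24647605419158936 0.0768313929438591
orange [214.01041667 285.54166667] 0.2700514495372772 0.29967260360717773 0.05786847695708275
blue [276.7106383   72.72340426] ((1056.1763916015625, 89.43924713134766), (226.44969177246094, 258.1539306640625), 54.85875701904297)
blue [300.05084746 218.20338983] ((494.69122314453125, 4.941902160644531), (162.54299926757812, 162.0201873779297), 81.87351989746094)
top yellow ((226.8528289794922, 166.71510314941406), (22.360342025756836, 22.298912048339844), 79.3803482055664) [[213.8000030517578, 157.8000030517578], [235.8000030517578, 153.6999969482422], [239.89999389648438, 175.60000610351562], [218.0, 179.8000030517578]]
top yellow ((509.1856689453125, 120.89356231689453), (15.690224647521973, 13.790511131286621), 50.710594177246094) [[498.8999938964844, 119.19999694824219], [509.6000061035156, 110.5], [519.5, 122.5999984741211], [508.79998779296875, 131.3000030517578]]
side yellow ((223.35812377929688, 234.60133361816406), (22.31954574584961, 14.763449668884277), 54.462318420410156) [[210.89
[... 262 characters left out ...]
75927734375, 310.1733703613281), (120.46001434326172, 17.642892837524414), 11.040940284729004)
dark ((503.2750244140625, 318.9808349609375), (14.313868522644043, 58.2647819519043), 66.57130432128906)
dark ((546.1411743164062, 377.13531494140625), (17.67983627319336, 28.634822845458984), 77.47119140625)Traceback (most recent call last):
  File "<stdin>", line 14, in <module>
    return _nx.concatenate(arrs, 1, dtype=dtype, casting=casting)
           ~~~~~~~~~~~~~~~^^^^^^^^^^^^^^^^^^^^^^^^^^^^^^^^^^^^^^^
ValueError: all the input array dimensions except for the concatenation axis must match exactly, but along dimension 0, the array at index 0 has size 598 and the array at index 1 has size 572
```

```bash
python3 - <<'E'
from h import *
top=cv2.imread("pics/top0.png");side=cv2.imread("pics/side0.png")
def crop(im,x,y,w,h,k):return cv2.resize(im[y:y+h,x:x+w],None,fx=k,fy=k,interpolation=cv2.INTER_CUBIC)
a=crop(top,190,85,140,230,2.6)
b=crop(side,165,165,150,210,598/210)[:,:427]
cv2.imwrite("pics/crop1.png",np.hstack([a,b]))
cv2.imwrite("pics/crop2.png",np.hstack([crop(top,345,90,100,150,4),crop(side,245,150,130,100,3)[:0] if 0 else cv2.resize(crop(side,245,150,125,100,3),(375,600))]) if 0 else crop(top,340,90,140,150,4))
E
```

```text
(no output)
```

View pics/crop1.png

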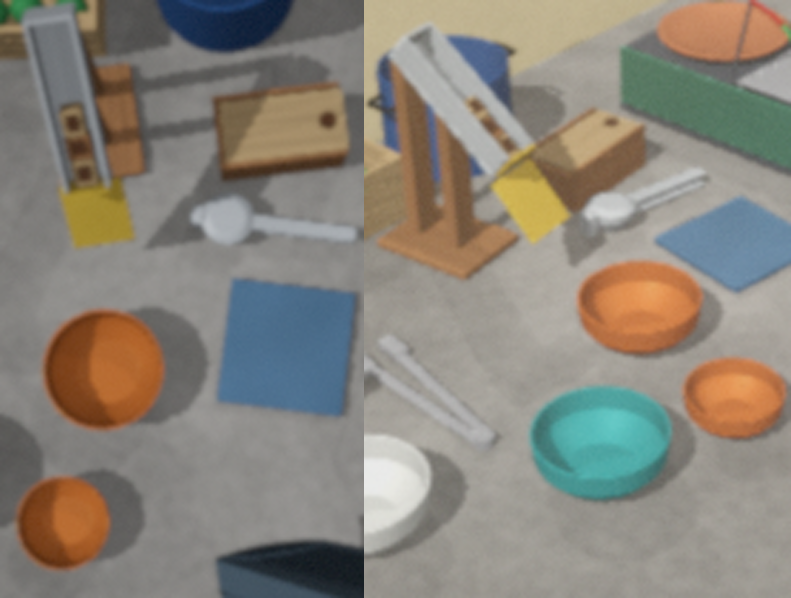

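View pics/crop2.png

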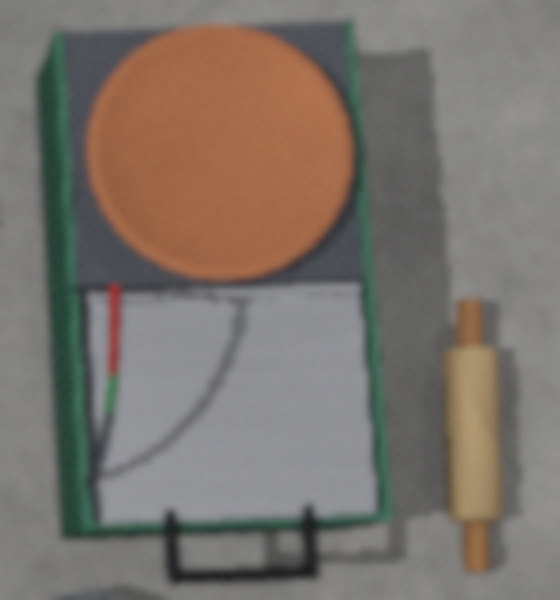

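The crop confirms it: the large orange bowl at (105,370) in the crop (wide rim) is the one meant, and the small one at (63,523) is the look-alike. The chute lip with its yellow paddle is at about (95,190). The hatch bar in crop2 runs (172,577)–(315,574).

```bash
cat >> h.py <<'E'
def go(P,d):
    """shift (mm, tool axes) and turn (deg) to TCP P with closing line along world yaw d"""
    s=bot.observe();M=R.from_rotvec(s["eef_rot"]).as_matrix()
    sh=M.T@(np.asarray(P)-s["tool_pos"])*1000
    v=M.T@np.array([np.cos(d),np.sin(d),0]);t=np.degrees(np.arctan2(-v[0],v[1]));t=(t+90)%180-90
    print("now",s["tool_pos"].round(4),"shift",sh.round(1),"turn",round(t,1),"t",s["time_s"],"q6",s["joints"][5].round(2))
E
python3 - <<'E'
from h import *
top=cv2.imread("pics/top0.png")[:,:,::-1];side=cv2.imread("pics/side0.png")[:,:,::-1]
for n,im in(("top",top),("side",side)):
    cs=[c for c in blobs(im,(20,150,90),(32,255,255),60) if 200<c[:,0].mean()<250][0]
    q=cv2.approxPolyDP(cs[:,None],4,True)[:,0];print(n,q.tolist())
    for z in(.087,.165):print(z,(cast(n,q,z)[:,:2]).round(4).tolist())
# chute rails dir at top (outer rails, equal heights along): from crop1 pixels
f=lambda x,y:(190+x/2.6,85+y/2.6)
# bar & stove
g=lambda x,y:(340+x/4,90+y/4)
b=cast("top",[g(172,577),g(315,574)],.124);print("bar",b)
c=cast("top",[g(85,530),g(385,518),g(352,22),g(55,34)],.12);print("stove corners",c[:,:2])
print("hatch rear edge",cast("top",[g(85,288),g(360,284)],.122))
bw=[c for c in blobs(side,(5,150,80),(16,255,255),300)]
for c in bw:print("side orange",c.mean(0),cv2.boundingRect(c))
print(proj("side",[[.4655,.2465,.06],[.4655,.2465,.0]]),proj("top",[[.4655,.2465,.06]]))
E
```

```text
top [[235, 154], [218, 156], [219, 178], [239, 175]]
0.087 [[0.711, 0.2225], [0.7055, 0.2805], [0.6295, 0.2772], [0.6382, 0.2094]]
0.165 [[0.6913, 0.2122], [0.6861, 0.2669], [0.6146, 0.2638], [0.6228, 0.1999]]
side [[222, 222], [212, 230], [225, 247], [234, 238]]
0.087 [[0.78, 0.1389], [0.7657, 0.2086], [0.6387, 0.2632], [0.6572, 0.1957]]
0.165 [[0.6817, 0.2305], [0.6684, 0.2953], [0.5504, 0.346], [0.5676, 0.2833]]
bar [[ 0.42739871 -0.25642731  0.124     ]
 [ 0.42757313 -0.37030139  0.124     ]]
stove corners [[ 0.46680375 -0.18929952]
 [ 0.47162486 -0.43007217]
 [ 0.88647689 -0.4283763 ]
 [ 0.88285178 -0.18142698]]
hatch rear edge [[ 0.66539334 -0.19711617  0.122     ]
 [ 0.66343693 -0.42090902  0.122     ]]
side orange [261.37254902 272.        ] (241, 258, 41, 30)
side orange [294.53571429 303.95238095] (279, 292, 33, 26)
side orange [117.32989691 304.34020619] (108, 287, 21, 36)
[[262.59770745 268.05710029]
 [262.86736079 281.45374802]] [[229.45222179 226.76327384]]
```

```bash
cat >> h.py <<'E'
def tri(a,b):
    A=[];y=[]
    for n,uv in(("top",a),("side",b)):
        c,f,M=cam(n);d=M@np.array([(uv[0]-c["cx"])/f,(uv[1]-c["cy"])/f,1]);d/=np.linalg.norm(d)
        P=np.eye(3)-np.outer(d,d);A.append(P);y.append(P@c["origin"])
    A=np.vstack(A);y=np.hstack(y);p=np.linalg.lstsq(A,y,rcond=None)[0];return p.round(4),np.abs(A@p-y).max().round(4)
E
python3 - <<'E'
from h import *
top=cv2.imread("pics/top0.png")[:,:,::-1];side=cv2.imread("pics/side0.png")[:,:,::-1]
Q={}
for n,im in(("top",top),("side",side)):
    roi=im.copy();m=np.zeros(im.shape[:2],np.uint8);m[140:260,195:255]=1;roi[m==0]=0
    c=blobs(roi,(18,90,50),(36,255,255),60)[0]
    q=cv2.minAreaRect(c);h=cv2.convexHull(c)
    q=cv2.approxPolyN(h[:,None] if h.ndim==2 else h,4,-1,False) if hasattr(cv2,"approxPolyN") else q
    Q[n]=np.asarray(q).reshape(-1,2).tolist();print(n,Q[n])
for nm,a,b in(("LB",(218.5,179.5),(224.3,250)),("RB",(241,176.5),(237.3,239.8)),("LT",(213.8,158),(209.5,228.5)),("RT",(237.3,155),(221.5,217.5))):print(nm,tri(a,b))
E
```

```text
Traceback (most recent call last):
cv2.error: OpenCV(4.12.0) :-1: error: (-5:Bad argument) in function 'approxPolyN'
> Overload resolution failed:
>  - Argument 'epsilon_percentage' must be float, not bool
>  - Argument 'epsilon_percentage' must be float, not bool
```

```bash
python3 - <<'E'
from h import *
top=cv2.imread("pics/top0.png")[:,:,::-1];side=cv2.imread("pics/side0.png")[:,:,::-1]
for n,im in(("top",top),("side",side)):
    roi=np.zeros_like(im);roi[140:260,195:255]=im[140:260,195:255]
    c=blobs(roi,(18,90,50),(36,255,255),60)[0]
    print(n,cv2.approxPolyN(cv2.convexHull(c[:,None]),4).reshape(-1,2).tolist())
for nm,a,b in(("LB",(218.5,179.5),(224.3,250)),("RB",(241,176.5),(237.3,239.8)),("LT",(213.8,158),(209.5,228.5)),("RT",(237.3,155),(221.5,217.5))):print(nm,tri(a,b))
E
```

```text
top [[236, 153], [242, 176], [218, 180], [211, 153]]
side [[236, 241], [224, 250], [199, 219], [236, 214]]
LB (array([0.625 , 0.2794, 0.0873]), np.float64(0.0007))
RB (array([0.6323, 0.2023, 0.092 ]), np.float64(0.0004))
LT (array([0.6858, 0.285 , 0.1583]), np.float64(0.0039))
RT (array([0.6938, 0.2096, 0.1686]), np.float64(0.0063))
```

```bash
python3 - <<'E'
from h import *
f=lambda x,y:(190+x/2.6,85+y/2.6)
p=cast("top",[f(130,65),f(145,175)],.014);d=p[0]-p[1];print("foot yaw",np.arctan2(d[1],d[0]),p)
go((.388,.2387,.20),.1)
E
```

```text
foot yaw 0.12342849110786404 [[0.89231192 0.21282326 0.014     ]
 [0.73474061 0.1932751  0.014     ]]
now [ 0.1812 -0.5188  0.2475] shift [ 444.9 -647.    48.8] turn -76.5 t 0.1 q6 -0.2
```

>>> {"fn": "carry_out", "kwargs": {"targets": "37 -54 4 -7;74 -108 8 -14;111 -162 12 -21;148 -216 16 -28;185 -270 20 -35;222 -324 24 -42;259 -378 28 -49;296 -432 32 -56;333 -486 36 -63;370 -540 40 -70;408 -594 44 -76.5;445 -647 49 -76.5", "grip": 0, "force": 80}}

```text
time_s: 1.6
tool_pos: [0.3783, 0.2052, 0.2018]
eef_rot: [2.105, 2.332, 0.0]
ft_force: [1.2, -0.8, 0.5]
gripper_width: 0.5
grasp_force: 0.0
```

>>> {"fn": "carry_out", "kwargs": {"targets": "0 0 0 0;0 0 0 0"}}

```text
time_s: 1.85
tool_pos: [0.3776, 0.2028, 0.2014]
eef_rot: [-2.105, -2.331, 0.003]
ft_force: [-0.1, -0.4, 0.3]
gripper_width: 0.498
grasp_force: 0.0
```

```bash
python3 - <<'E'
from h import *
im=bot.read_camera("top")
for c in blobs(im,(5,150,100),(16,255,255),300)[:2]:
    p=cast("top",c,0.06);(x,y),r=cv2.minEnclosingCircle(p[:,:2].astype(np.float32));print("orange",x,y,r)
go((.388,.2387,.056),.1)
E
```

```text
orange 0.46681350469589233 0.24622222781181335 0.07656621932983398
orange 0.26625868678092957 0.2854100167751312 0.05152955651283264
now [0.3778 0.2021 0.2016] shift [ 35.5  14.  145.6] turn -0.0 t 1.9 q6 0.13
```

>>> {"fn": "carry_out", "kwargs": {"targets": "36 14 30 0;36 14 90 0;36 14 130 0;36 14 146 0;36 14 146 0"}}

```text
time_s: 2.52
tool_pos: [0.388, 0.2381, 0.0552]
eef_rot: [-2.11, -2.325, 0.004]
ft_force: [0.4, 0.4, 0.0]
gripper_width: 0.499
grasp_force: 0.0
```

```bash
python3 - <<'E'
from h import *
go((.388,.2387,.056),.1)
E
```

```text
now [0.388  0.2381 0.0552] shift [ 0.6  0.1 -0.8] turn -0.2 t 2.525 q6 0.21
```

Close gently, then lift 60 mm.

>>> {"fn": "carry_out", "kwargs": {"targets": "0 0 0 0;0 0 0 0;0 0 0 0;0 0 0 0;0 0 0 0;0 0 0 0", "grip": 1, "force": 80}}

```text
time_s: 3.28
tool_pos: [0.3908, 0.2412, 0.058]
eef_rot: [2.104, 2.329, 0.009]
ft_force: [-1.7, 2.4, 7.4]
gripper_width: 0.045
grasp_force: 75.0
```

>>> {"fn": "carry_out", "kwargs": {"targets": "0 0 -15 0;0 0 -35 0;0 0 -60 0;0 0 -60 0"}}

```text
time_s: 3.78
tool_pos: [0.39, 0.2406, 0.1179]
eef_rot: [2.105, 2.328, 0.007]
ft_force: [0.3, 0.8, -1.2]
gripper_width: 0.035
grasp_force: 80.7
```

```bash
python3 - <<'E'
from h import *
s=bot.observe();z=s["tool_pos"][2]+.005
ims=[bot.read_camera(n) for n in("top","side")]
for c in blobs(ims[0],(5,150,100),(16,255,255),300)[:2]:
    p=cast("top",c,z);(x,y),r=cv2.minEnclosingCircle(p[:,:2].astype(np.float32));print("orange",x,y,r)
cv2.imwrite("pics/g1.png",np.hstack([cv2.resize(ims[0][60:320,150:350],None,fx=1.9,fy=1.9),cv2.resize(ims[1][160:360,160:340],None,fx=2.2,fy=2.47)])[:,:,::-1])
go((.495,.243,.116),.1)
E
```

```text
orange 0.46877849102020264 0.2387501299381256 0.07615917921066284
orange 0.27591195702552795 0.28802937269210815 0.0547933429479599
now [0.3884 0.24   0.1158] shift [ -7.7 106.4  -0.2] turn 0.0 t 3.875 q6 0.21
```

View pics/g1.png

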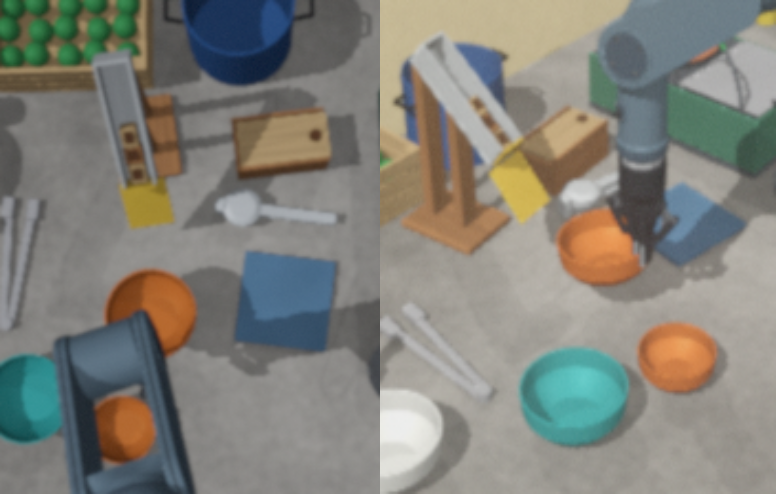

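The bowl is held level and clear of the table (rim at (150,315) in the left crop). The paddle is straight ahead of it.

```bash
python3 - <<'E'
from h import *
for x in(.45,.52,.573):go((x,.242,.116),.1)
E
```

```text
now [0.3884 0.24   0.1158] shift [-4.2 61.5 -0.2] turn 0.0 t 3.875 q6 0.21
now [0.3884 0.24   0.1158] shift [-11.2 131.2  -0.2] turn 0.0 t 3.875 q6 0.21
now [0.3884 0.24   0.1158] shift [-1.650e+01  1.839e+02 -1.000e-01] turn 0.0 t 3.875 q6 0.21
```

>>> {"fn": "carry_out", "kwargs": {"targets": "-4 30 0 0;-8 60 0 0;-14 85 0 0;-16 100 0 0;-16 112 0 0;-16 124 0 0;-16 134 0 0;-16 144 0 0;-16 150 0 0;-16 150 0 0"}}

```text
time_s: 5.12
tool_pos: [0.5396, 0.2392, 0.1158]
eef_rot: [-2.107, -2.33, 0.0]
ft_force: [-1.7, 0.1, -1.4]
gripper_width: 0.04
grasp_force: 80.8
```

```bash
python3 - <<'E'
from h import *
print(bot.observe()["ft_force"])
ims=[bot.read_camera(n) for n in("top","side")]
cv2.imwrite("pics/g2.png",np.hstack([cv2.resize(ims[0][80:280,160:320],None,fx=2.4,fy=2.4),cv2.resize(ims[1][160:300,160:300],None,fx=2.8,fy=480/140)])[:,:,::-1])
go((.573,.242,.116),.1)
E
```

```text
[-1.66212093  0.08631563 -1.39700031]
now [0.5391 0.2392 0.1158] shift [-0.6 34.  -0.2] turn 0.0 t 5.225 q6 0.13
```

View pics/g2.png

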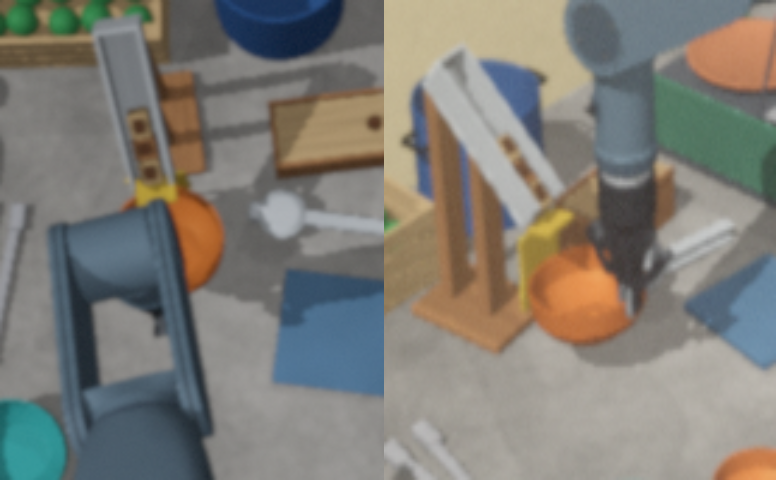

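Paddle is turned about halfway, rim pushing it at (145,205) left view; bowl sits ~8 mm right of the chute axis, so I correct it a bit while pushing on.

>>> {"fn": "carry_out", "kwargs": {"targets": "2 8 0 0;4 16 0 0;6 24 0 0;6 30 0 0;6 35 0 0;6 35 0 0;6 35 0 0;6 35 0 0"}}

```text
time_s: 6.22
tool_pos: [0.5733, 0.2486, 0.1157]
eef_rot: [-2.107, -2.33, 0.001]
ft_force: [-2.0, -0.5, -3.8]
gripper_width: 0.039
grasp_force: 79.7
```

```bash
python3 - <<'E'
from h import *
print(bot.observe()["ft_force"])
ims=[bot.read_camera(n) for n in("top","side")]
cv2.imwrite("pics/g3.png",np.hstack([cv2.resize(ims[0][80:280,160:320],None,fx=2.4,fy=2.4),cv2.resize(ims[1][160:300,160:300],None,fx=2.8,fy=480/140)])[:,:,::-1])
go((.573,.242,.116),.1)
E
```

```text
[-1.95141314 -0.4553987  -3.77108034]
now [0.5734 0.2486 0.1158] shift [-6.5 -1.1 -0.2] turn 0.0 t 6.325 q6 0.13
```

View pics/g3.png

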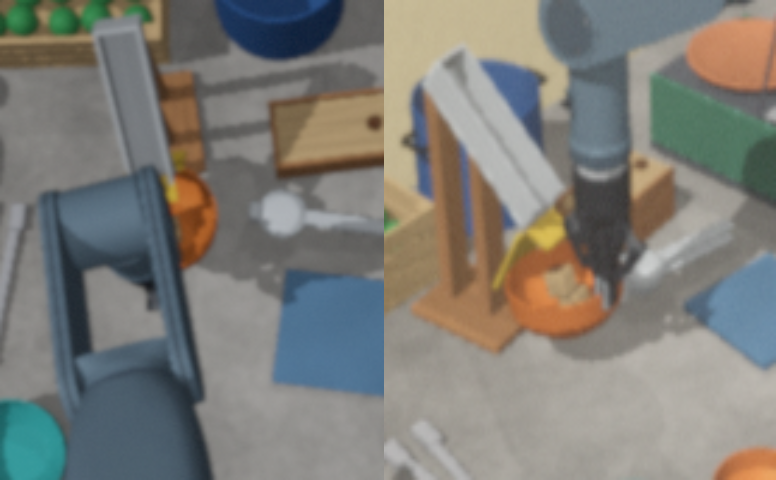

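The chute is empty and the chunks lie in the bowl ((565,285) right view). Back out.

>>> {"fn": "carry_out", "kwargs": {"targets": "0 -6 0 0;0 -16 0 0;0 -30 0 0;0 -48 0 0;0 -68 0 0;0 -90 0 0;0 -110 0 0;0 -120 0 0;0 -120 0 0"}}

```text
time_s: 7.45
tool_pos: [0.4542, 0.2368, 0.1165]
eef_rot: [2.106, 2.33, 0.002]
ft_force: [0.6, 0.4, -1.9]
gripper_width: 0.037
grasp_force: 80.5
```

```bash
python3 - <<'E'
from h import *
ims=[bot.read_camera(n) for n in("top","side")]
z=bot.observe()["tool_pos"][2]+.004
c=blobs(ims[0],(5,150,80),(16,255,255),300)[0];p=cast("top",c,z);print(cv2.minEnclosingCircle(p[:,:2].astype(np.float32)))
print(p[:,:2].min(0),p[:,:2].max(0))
cv2.imwrite("pics/g4.png",np.hstack([cv2.resize(ims[0][120:280,180:340],None,fx=2.4,fy=3),cv2.resize(ims[1][180:300,200:320],None,fx=3.2,fy=4)])[:,:,::-1])
go((.4157,.0025,.116),.1)
E
```

```text
((0.5314459800720215, 0.234650120139122), 0.07575768977403641)
[0.46648812 0.1600835 ] [0.60258726 0.30775931]
now [0.4553 0.2368 0.1164] shift [-2.292e+02 -6.280e+01  2.000e-01] turn 0.0 t 7.55 q6 0.16
```

View pics/g4.png

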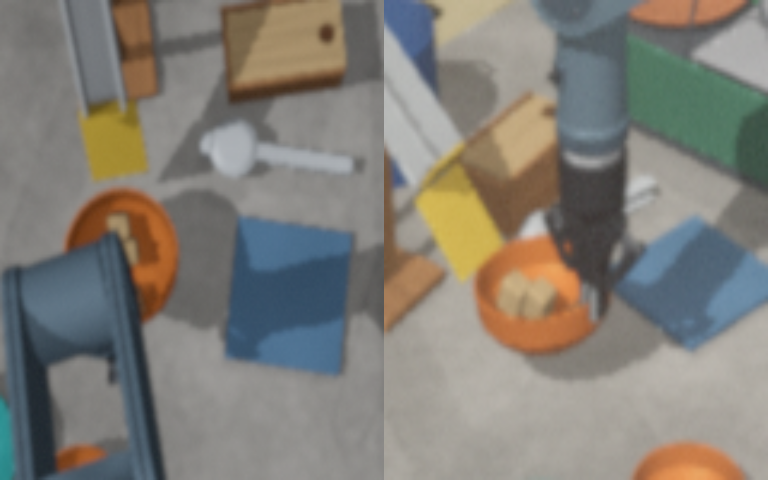

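Two chunks are plainly visible in the bowl, with the third probably behind the arm; the load force rise of ~0.7 N fits three chunks. On to the tile.

>>> {"fn": "carry_out", "kwargs": {"targets": "-15 -4 0 0;-40 -11 0 0;-72 -19 0 0;-107 -28 0 0;-142 -38 0 0;-172 -46 0 0;-197 -52 0 0;-214 -57 0 0;-225 -60 0 0;-225 -60 0 0;-225 -60 0 0;-225 -60 0 0"}}

```text
time_s: 9.05
tool_pos: [0.4171, 0.0073, 0.1159]
eef_rot: [-2.106, -2.331, -0.0]
ft_force: [0.5, -0.0, -2.8]
gripper_width: 0.036
grasp_force: 80.5
```

```bash
python3 - <<'E'
from h import *
im=bot.read_camera("top")
z=bot.observe()["tool_pos"][2]+.004
for c in blobs(im,(5,150,80),(16,255,255),300)[:2]:
  p=cast("top",c,z);print(cv2.minEnclosingCircle(p[:,:2].astype(np.float32)),p[:,:2].min(0),p[:,:2].max(0))
go((.4185,.007,.074),.1)
E
```

```text
((0.27466967701911926, 0.28863802552223206), 0.05538807436823845) [0.22234728 0.23362487] [0.32670472 0.34290721]
((0.49683070182800293, 0.007725957781076431), 0.07566343992948532) [ 0.46729712 -0.06718931] [0.56766711 0.08264122]
now [0.4171 0.0073 0.1159] shift [-0.4  1.3 41.9] turn 0.1 t 9.1 q6 -0.35
```

>>> {"fn": "carry_out", "kwargs": {"targets": "0 0 12 0;0 0 25 0;0 0 34 0;0 0 39 0;0 0 42 0;0 0 42 0"}}

```text
time_s: 9.85
tool_pos: [0.416, 0.007, 0.0739]
eef_rot: [-2.106, -2.329, 0.002]
ft_force: [-7.1, 0.3, 8.1]
gripper_width: 0.037
grasp_force: 86.4
```

>>> {"fn": "carry_out", "kwargs": {"targets": "0 0 1 0;0 0 2 0;0 0 3 0;0 0 3 0"}}

```text
time_s: 10.35
tool_pos: [0.4155, 0.0071, 0.0712]
eef_rot: [-2.106, -2.329, 0.002]
ft_force: [-8.8, 1.2, 12.2]
gripper_width: 0.039
grasp_force: 91.5
```

>>> {"fn": "carry_out", "kwargs": {"targets": "0 0 0 0;0 0 0 0;0 0 0 0;0 0 0 0", "grip": 0.45, "force": 20}}

```text
time_s: 10.85
tool_pos: [0.4173, 0.0067, 0.0709]
eef_rot: [2.107, 2.33, 0.0]
ft_force: [-0.0, 1.1, 0.7]
gripper_width: 0.274
grasp_force: 0.0
```

>>> {"fn": "carry_out", "kwargs": {"targets": "0 0 -10 0;0 0 -30 0;0 0 -70 0;0 0 -130 0;0 0 -130 0"}}

```text
time_s: 11.48
tool_pos: [0.4201, 0.0061, 0.206]
eef_rot: [2.101, 2.323, 0.008]
ft_force: [0.5, -0.7, 0.5]
gripper_width: 0.273
grasp_force: 0.0
```

```bash
python3 - <<'E'
from h import *
go((.4275,-.3134,.24),-.005)
E
```

```text
now [0.4201 0.0061 0.206 ] shift [-318.7  -24.3  -33.1] turn 6.0 t 11.475 q6 -0.35
```

```bash
python3 - <<'E'
from h import *
ims={n:bot.read_camera(n) for n in("top","side")}
c=blobs(ims["top"],(5,150,80),(16,255,255),300)
for k in c[:2]:print(cv2.minEnclosingCircle(cast("top",k,.072)[:,:2].astype(np.float32)))
g=cv2.cvtColor(ims["top"],cv2.COLOR_RGB2GRAY).astype(float)
for u in(388,394,400,406,412):
    col=g[222:242,u];w=np.clip(75-col,0,None);print(u,(w*np.arange(222,242)).sum()/max(w.sum(),1),int(col.min()))
a=cv2.resize(ims["top"][175:255,250:350],None,fx=4,fy=4);b=cv2.resize(ims["side"][140:240,260:380],None,fx=3.2,fy=3.2)
cv2.imwrite("pics/g5.png",np.hstack([a,b])[:,:,::-1])
E
```

```text
((0.27091893553733826, 0.2975326180458069), 0.057435035705566406)
((0.4935021996498108, 0.00686976732686162), 0.0757293850183487)
388 230.27814569536423 30
394 230.11486486486487 28
400 230.27848101265823 27
406 230.57692307692307 28
412 230.71428571428572 32
```

View pics/g5.png

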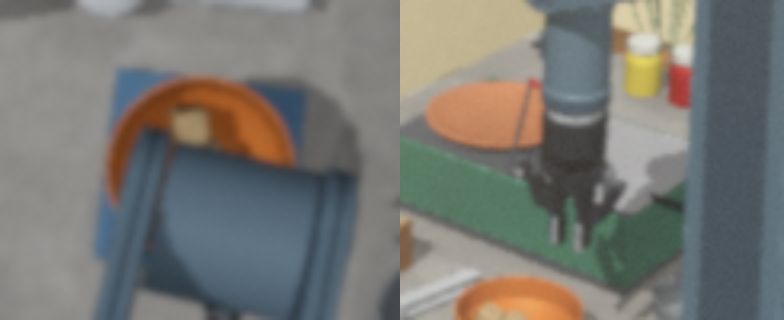

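```bash
python3 - <<'E'
from h import *
im=cv2.imread("pics/top0.png");g=cv2.cvtColor(im,cv2.COLOR_BGR2GRAY).astype(float)
print(g[222:242,394].astype(int),g[222:242,406].astype(int))
pts=[]
for u in range(388,414):
    w=np.clip(85-g[229:240,u],0,None);pts.append((u,(w*np.arange(229,240)).sum()/w.sum()))
p=cast("top",pts,.124);k=np.polyfit(p[:,1],p[:,0],1);print(k,np.polyval(k,-.3134),pts[::8])
r=g[226,375:425].astype(int);print(r)
side=cv2.imread("pics/side0.png");print(proj("side",[[.4275,-.3134,.124],[.4275,-.2584,.124],[.4275,-.3684,.124]]))
cv2.imwrite("pics/g6.png",cv2.resize(side[170:240,290:400],None,fx=6,fy=6))
E
```

```text
[ 60  83 111 125 127 127 128 127 126 112  80  42  43  78 110 122 125 125
 126 126] [ 63  76  90  93  97  97  98  96  91  73  50  38  53  86 111 120 122 124
 126 127]
[-0.04271848  0.41663266] 0.43002063400541624 [(388, np.float64(233.65625)), (396, np.float64(233.52884615384616)), (404, np.float64(233.17142857142858)), (412, np.float64(232.39097744360902))]
[121 121 122 122 118 104  74  44  46  77 106 121 125 128 128 128 128 129
 129 127 126 124 126 126 126 126 126 125 126 124 114  97  85  90  98 113
 116 119 117 109  89  59  41  56  87 115 123 124 122 123]
[[357.23132657 199.87035961]
 [349.97719948 204.65459591]
 [364.25622405 195.23730465]]
```

>>> {"fn": "carry_out", "kwargs": {"targets": "-30 -2 0 1;-80 -6 0 2;-140 -10 0 3;-200 -15 0 4;-260 -20 0 5;-305 -23 0 6;-319 -24 0 6;-319 -24 0 6;-319 -24 0 6", "grip": 0.25}}

```text
time_s: 12.7
tool_pos: [0.4248, -0.3112, 0.2003]
eef_rot: [-2.224, -2.216, -0.001]
ft_force: [-0.1, -0.0, -0.4]
gripper_width: 0.375
grasp_force: 0.0
```

```bash
python3 - <<'E'
from h import *
top=bot.read_camera("top")
c=blobs(top,(5,150,80),(16,255,255),300)
for k in c[:2]:print(k.mean(0),cv2.minEnclosingCircle(cast("top",k,.072)[:,:2].astype(np.float32)))
a=cv2.resize(top[180:260,260:340],None,fx=5,fy=5);b=cv2.resize(top[190:270,360:440],None,fx=5,fy=5)
cv2.imwrite("pics/g7.png",np.hstack([a,b])[:,:,::-1])
go((.4275,-.3134,.124),-.0)
E
```

```text
[299.84  217.192] ((0.49281662702560425, 0.007160448003560305), 0.07647079229354858)
[213.98958333 285.5625    ] ((0.27082088589668274, 0.29756826162338257), 0.05733412504196167)
now [ 0.425  -0.3112  0.2006] shift [-2.2  2.5 76.6] turn -0.2 t 12.75 q6 -0.84
```

View pics/g7.png

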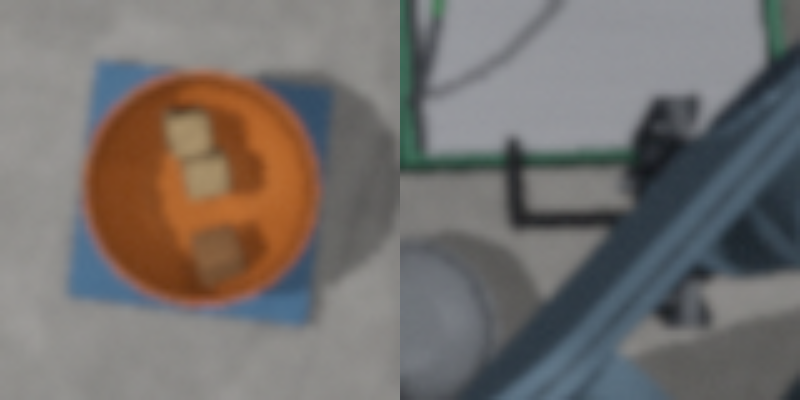

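All three chunks are in the bowl ((187,130), (207,175), (218,252)), centred on the tile. The bar lies below the gripper at (520–620,215) in the right crop. Descend onto it and close.

>>> {"fn": "carry_out", "kwargs": {"targets": "-2 4 20 0;-2 4 45 0;-2 4 65 0;-2 4 75 0;-2 4 78 0;-2 4 78 0"}}

```text
time_s: 13.5
tool_pos: [0.4295, -0.315, 0.1235]
eef_rot: [2.225, 2.216, -0.0]
ft_force: [0.1, 0.7, 0.1]
gripper_width: 0.374
grasp_force: 0.0
```

>>> {"fn": "carry_out", "kwargs": {"targets": "0 0 0 0;0 0 0 0;0 0 0 0;0 0 0 0;0 0 0 0", "grip": 1, "force": 25}}

```text
time_s: 14.12
tool_pos: [0.4282, -0.3153, 0.1234]
eef_rot: [-2.226, -2.216, 0.002]
ft_force: [-4.3, -0.7, 2.3]
gripper_width: 0.127
grasp_force: 26.3
```

```bash
python3 - <<'E'
from h import *
s=bot.observe();print(s["tool_pos"],s["ft_force"])
for th in np.arange(.1,1.11,.1):
    a=th+np.arctan2(.002,.23);print(round(th,2),"y",round(230*(1-np.cos(a)),1),"z",round(-230*np.sin(a)+2,1))
E
```

```text
[ 0.42822345 -0.31530345  0.12342522] [-4.27101996 -0.6587013   2.33633748]
0.1 y 1.4 z -23.0
0.2 y 5.0 z -45.7
0.3 y 10.9 z -67.9
0.4 y 18.9 z -89.4
0.5 y 29.1 z -110.0
0.6 y 41.3 z -129.5
0.7 y 55.4 z -147.7
0.8 y 71.2 z -164.4
0.9 y 88.6 z -179.4
1.0 y 107.4 z -192.6
1.1 y 127.5 z -203.9
```

>>> {"fn": "carry_out", "kwargs": {"targets": "-0 0 -11 0;0 0 -23 0;0 2 -34 0;0 4 -46 0;0 7 -57 0;0 10 -68 0;0 14 -79 0;0 18 -89 0;0 23 -100 0;0 28 -110 0;0 28 -110 0"}}

```text
time_s: 15.5
tool_pos: [0.4562, -0.3149, 0.2345]
eef_rot: [-2.225, -2.216, 0.003]
ft_force: [-9.0, -1.0, 2.0]
gripper_width: 0.124
grasp_force: 25.1
```

```bash
python3 - <<'E'
from h import *
s=bot.observe();p=s["tool_pos"];print(p,s["ft_force"],s["grasp_force"]);h=np.array([.658,.122]);print("angle",np.arctan2(p[2]+.0005-.122,.658-p[0]),np.hypot(p[2]-.122,.658-p[0]))
E
```

```text
[ 0.45619944 -0.31490711  0.23454537] [-8.95928751 -0.99591028  1.95198347] 25.07020264863968
angle 0.5106281060958446 0.23106260872055753
```

>>> {"fn": "carry_out", "kwargs": {"targets": "0 5 -10 0;0 11 -20 0;0 18 -29 0;0 25 -38 0;0 33 -47 0;0 41 -55 0;0 50 -63 0;0 59 -70 0;0 68 -77 0;0 77 -83 0;0 88 -89 0;0 98 -94 0"}}

```text
time_s: 17.0
tool_pos: [0.5552, -0.3136, 0.3308]
eef_rot: [2.225, 2.217, 0.003]
ft_force: [-8.0, 5.1, 13.1]
gripper_width: 0.128
grasp_force: 26.1
```

>>> {"fn": "carry_out", "kwargs": {"targets": "0 0 0 0;0 0 0 0;0 0 0 0"}}

```text
time_s: 17.38
tool_pos: [0.5554, -0.3136, 0.3307]
eef_rot: [2.224, 2.217, 0.004]
ft_force: [-6.3, 5.6, 12.4]
gripper_width: 0.129
grasp_force: 26.2
```

```bash
python3 - <<'E'
from h import *
im=bot.read_camera("side");im2=bot.read_camera("top");s=bot.observe();p=s["tool_pos"];print(p,s["ft_force"],s["grasp_force"],s["gripper_width"])
print("angle",np.arctan2(p[2]+.002-.122,.658-p[0])-.0087,np.hypot(p[2]+.002-.122,.658-p[0]))
cv2.imwrite("pics/h1.png",im[:,:,::-1]);cv2.imwrite("pics/h1t.png",im2[:,:,::-1])
E
```

```text
[ 0.55542484 -0.3136427   0.33066435] [-5.13618891  5.64599836 12.07177972] 26.151991188526154 0.13340545392840428
angle 1.1089732346745789 0.23430990764571075
```

>>> {"fn": "carry_out", "kwargs": {"targets": "0 -4 2 0;0 -8 4.5 0;0 -12 7 0;0 -16 9.5 0;0 -20 12 0;0 -24 15 0;0 -28 18 0;0 -32 21 0;0 -36 24 0;0 -40 27 0;0 -44 30 0;0 -44 30 0"}}

```text
time_s: 18.98
tool_pos: [0.5101, -0.3144, 0.2997]
eef_rot: [-2.226, -2.216, 0.0]
ft_force: [-10.0, 3.8, 10.4]
gripper_width: 0.128
grasp_force: 26.7
```

```bash
python3 - <<'E'
from h import *
im=bot.read_camera("side");im2=bot.read_camera("top");s=bot.observe();p=s["tool_pos"];print(p,s["ft_force"],s["grasp_force"],s["gripper_width"])
for hx in(.652,.658,.664):print("angle",np.arctan2(p[2]+.002-.122,hx-p[0])-.0087,np.hypot(p[2]+.002-.122,hx-p[0]))
# hatch front-edge corners: left front corner visible in top; predicted pixel vs angle
h=np.array([.658,-.3134,.122])
for th in(.76,.82,.88,.94,1.0):
    c=[h+[-.182*np.cos(th),sy,.182*np.sin(th)] for sy in(.11,)];print(th,proj("top",c).round(1).tolist(),proj("side",c).round(1).tolist())
for n,i in(("top",im2),("side",im)):
    m=cv2.cvtColor(i,cv2.COLOR_RGB2HSV);roi=np.s_[90:240,340:450] if n=="top" else np.s_[100:230,240:400]
    for nm,lo,hi in(("green",(50,140,110),(70,255,255)),("red",(0,160,110),(4,255,255)),("red2",(175,140,100),(180,255,255))):
        ys,xs=np.nonzero(cv2.inRange(m[roi],lo,hi));print(n,nm,len(xs),(xs.min()+roi[1].start,xs.max()+roi[1].start,ys.min()+roi[0].start,ys.max()+roi[0].start) if len(xs) else "")
cv2.imwrite("pics/h2.png",im[:,:,::-1]);cv2.imwrite("pics/h2t.png",im2[:,:,::-1])
E
```

```text
[ 0.51030494 -0.31437816  0.29979216] [-9.64266216  3.72519199 11.20666041] 26.750544905662537 0.12994483237955134
angle 0.8946507806018317 0.22891637824639427
angle 0.874396374669001 0.2326779939981872
angle 0.8547941852976251 0.2365320053451427
0.76 [[373.1, 199.0]] [[324.0, 175.5]]
0.82 [[373.6, 196.0]] [[322.6, 173.3]]
0.88 [[374.0, 192.9]] [[321.0, 171.1]]
0.94 [[374.3, 189.6]] [[319.3, 169.1]]
1.0 [[374.7, 186.1]] [[317.6, 167.1]]
top green 2 (np.int64(367), np.int64(368), np.int64(186), np.int64(187))
top red 21 (np.int64(367), np.int64(368), np.int64(162), np.int64(182))
top red2 2 (np.int64(369), np.int64(369), np.int64(162), np.int64(166))
side green 0 
side red 0 
side red2 0
```

```bash
python3 - <<'E'
from h import *
h=np.array([.658,-.3134,.122])
for f in("h1t","h2t"):
    g=cv2.cvtColor(cv2.imread(f"pics/{f}.png"),cv2.COLOR_BGR2GRAY);print(f,g[168:206,379].tolist())
for th in(.8,.88,.96,1.03,1.1,1.16):print(th,proj("top",[h+[-.18*np.cos(th),.095,.18*np.sin(th)]]).round(1))
E
```

```text
h1t [89, 88, 86, 83, 87, 91, 90, 92, 91, 95, 116, 139, 133, 101, 68, 55, 53, 56, 55, 54, 56, 55, 54, 54, 58, 54, 54, 53, 56, 56, 56, 55, 54, 55, 55, 56, 56, 54]
h2t [106, 106, 106, 107, 105, 109, 109, 108, 108, 106, 100, 95, 97, 105, 107, 109, 109, 110, 110, 109, 109, 109, 108, 110, 120, 129, 110, 76, 58, 55, 53, 55, 53, 54, 57, 55, 56, 54]
0.8 [[378.5 196.5]]
0.88 [[379.  192.4]]
0.96 [[379.5 188. ]]
1.03 [[379.9 184. ]]
1.1 [[380.2 179.8]]
1.16 [[380.4 176.2]]
```

>>> {"fn": "carry_out", "kwargs": {"targets": "0 0 0 0;0 0 0 0;0 0 0 0;0 0 0 0"}}

```text
time_s: 19.58
tool_pos: [0.5104, -0.3144, 0.2999]
eef_rot: [2.226, 2.217, -0.0]
ft_force: [-9.6, 3.7, 10.8]
gripper_width: 0.13
grasp_force: 26.8
```

```bash
python3 -c "
from bench import bot
print(bot.job_done())"
```

```text
the job is handed in; nothing more can be done
None
```

The job is handed in, but the hand-in returned no verdict: the bowl stands on the tile, let go, with all three chunks in it. By my estimates the hatch went up to about 1.1 rad, and the gripper now holds it at about 0.87 rad, in the green.

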